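# Inspect a freshly finished shoe on a coasting turntable

## Task

Check the finish on the toe of the shoe as it goes round in the low raking light: give the turntable an easy push by its finger knob, either way round, to about one turn in four or five seconds, let go, and while it coasts keep the gripper straight above the round stitched medallion on the toe, fingertips a few centimetres over it, following it without touching anything for at least six seconds without a break. Then bring the turntable to a standstill and leave it. Never touch the shoe, for its finish is still soft, never whirl the turntable faster than a turn in three seconds, and do not disturb the thread cone, the tea glass or the shears.

Things in the scene. Friction and masses are not known exactly. Their poses are not given: they have to be found in the camera images.
- turntable_base: Dark cast-metal foot of the turntable, 210 mm across, fixed to the bench. Origin on the bench top (z = 0) on the vertical turning axis. It carries the round plywood board: 320 mm across, 18 mm thick, top face 64 mm above the bench, with a thin black mat; on it sit the knob and the shoe. Some 320 mm beyond the axis stands a low LED bar lamp, 135 mm tall.
- turntable (a joint): Angle of the board in rad, not wrapped, growing anticlockwise from above; at 0 the toe points along world +x. Turns endlessly on a low-friction bearing: inertia with knob and shoe nominally 0.016 kg m2 (varies by a third), viscous drag 0.0005 N m s/rad, dry friction 0.0005 N m, so it coasts some 25 s from 1.4 rad/s, losing about 0.07 rad/s each second at first.
- knob (a point): Upright bright metal finger knob near the rim of the board, 28 mm across, 40 mm tall. This point is the centre of its top, 104 mm above the bench, 128 mm from the turning axis, a quarter turn anticlockwise of the toe. A side push of well under 1 N on it sets the board turning; it turns with the board.
- medallion (a point): Round pale stitched medallion, 40 mm across, sewn on the top of the shoe's toe. This point is its centre, 109.5 mm above the bench and 80 mm from the turning axis. Its x axis points along the shoe to the toe, z up.
- shoe: Brown leather slip-on, 241 mm long, 84 mm wide, on its wooden last, held fast on the board by small metal chocks. Origin on the turning axis at the board's top face; x axis to the toe: toe tip at x = 126 mm, heel at x = -115 mm. The leather is at most 56 mm high above the board, the last behind the instep at most 71 mm (135 mm above the bench). Not to be touched.
- thread_cone: Dark spool of thread standing upright, 69 mm across, 94 mm tall, loose; origin at the centre of its underside. Leave it alone.
- tea_glass: Small waisted tea glass standing upright, 58 mm across its rim, 82 mm tall, loose; origin at the centre of its underside. Leave it alone.
- shears: Shears lying flat, 222 mm long, 97 mm wide, 11 mm high, loose; origin at the pivot, on the bench. Leave them alone.

How it is judged:
By the outcome, as a careful person would: the job done as asked, in the order asked, and still so for the second after the job is handed in, with the robot touching nothing.
It also fails if it takes over 54 s, if anything falls off the work surface, if the arm or the gripper's body presses on something with over 40 N, if the wrist force passes 120 N, or if a joint passes its speed limit or range.

## Robot

A 6-joint arm with a two-finger parallel gripper is mounted at the origin on the work surface. World frame = base frame: x ahead of the robot, y to its left, z up, the work surface at z = 0. Lengths are in m, angles in rad, forces in N, time in s.
With the tool pointing down it reaches from about 0.35 to 0.875 m from the base axis. Payload 4.2 kg.
Tool frame: the origin (TCP) lies between the finger pads, 19 mm behind the fingertips; this is the grasp point; z points along the fingers, y is the line along which they close (so a half turn about z gives the same grasp; the last joint's range is limited). The gripper opens to 85 mm and grips with 20 to 120 N. Pads are 22 mm wide; open, the fingers measure 114 mm over their backs; the gripper's body (76 mm by 85 mm) begins 54 mm behind the grasp point. The pads swing forward as they close: fully open they stand 13 mm farther back than shut.
Start: joints at [1.609, 0.385, 0.008, 0, -1.194, -0.259], TCP at [0.137, 0.61, 0.25] pointing down, gripper open.
Joint ranges: [-3.14, 3.14], [-1.21, 2.06], [-1.07, 1.41], [-3.16, 2.05], [-2.99, -0.16], [-3.1, 3.1]. Speed limits (rad/s): [2.79, 2.79, 3.14, 3.14, 3.14, 3.14].

## Interface

Orientations are given as a rotation vector (axis times angle).
In Python, from plant import env, cams, spotter gives the robot as it stands.
- The arm moves only by the shell command python3 -m pendant 'ROWS'. ROWS is JSON, a list of rows, each a list of 3 entries, a list of its own where there are three numbers: the opening, from -1 (shut) to 1 (fully open), then the shift along the world's x, y, z in units of 150 mm (1.0 is 150 mm), then the turn about the world's z in units of 90 degrees (1.0 is 90 degrees). A call has 1 to 12 rows; each row is the pose to reach, as a shift and turn from the pose commanded when the call began; what a row does not reach only later rows make up. A row lasts 1/12 s, in which the tool goes at most 41.7 mm and 7.16 degrees, less where a joint would pass 70% of its speed; a pose out of reach is approached as far as the arm can. A call with a number of a shift or a turn outside -1 to 1 is refused whole. A call with a gripper value outside its range is refused whole. The fingers move at their own pace and stop on an object; the grip force is fixed at half the most. Time passes only in rows, so rows that repeat a pose let the fingers close. It gives the time, the measured TCP pose, the force, the opening and the grip force at its end, in the units of the state.
- env.state(): the state, without advancing time (a new reading comes with each control period).
- cams.get_image(name): name is "scene" or "top" or "wrist"; returns the picture (480x640x3 uint8, red, green, blue); there is no depth.
- cams.camera_params(name): a dict with "K" (3x3 intrinsics, pixels), "k1" (the pictures are not rectified: a ray, as slopes to the right and down, at radius r is drawn at 1 + k1 r^2 times it, then the intrinsics apply), "rvec" (rotation vector, rad) and "tvec" (3), from world to camera coordinates, as OpenCV has them. Camera axes: x right, y down, z forward; pixel columns grow to the right and rows downward; lengths in m; the calibration is good to about 2 mm. A picture is of the moment at which its call begins: read the wrist's pose just before it. camera_params takes no time and is no camera call; for the wrist camera it gives the pose at the moment of the call.
- env.hand_in(): hands the job in; it is judged then, once.
Trained networks look in the newest picture that a camera, given by its name, has taken for a name from the list of things; names that differ only in an ending like _2 or _b are one class to them, and where a whole thing is asked for, a point or a joint stands for the part that bears it (a point fixed in the world has none). Each returns a list of dicts, best first, with "p" (0 to 1); they miss things now and then, are a little off and sometimes report something else, mostly with a low value. They report only what shows in the picture. A call takes as long as a camera call.
- spotter.spot_in(camera, query): "box" ([left, top, width, height] in pixels, round what is visible of it).
- spotter.spot_point(camera, query): "uv" ([column, row] in pixels: a listed point, or the origin of a listed thing).
The state is a dict: "time": time; "joint_pos": joint angles; "qd": joint speeds; "joint_torque": joint torques, N m; "eef_pos": TCP position; "tcp_rot": TCP orientation; "ft_force": force on the tool from outside, world axes, zero at the start; "wrist_torque": the same for the moment, N m; "finger_gap": finger opening in m; "grip_force": force on a finger pad.
Only numpy, scipy, OpenCV 4.12 (cv2) and the standard library are available. Lean on these libraries where they do the work, as an engineer would, in place of code of your own. Each camera call takes 0.05 s, during which the arm holds its last target. There are 200 camera calls.

## Working session

There is one attempt and no reset: what is moved stays moved. The work goes in short steps, Python scripts to look and compute and a shell command to move; the robot and the scene stay as the last step left them, time stands still between calls to the robot, and variables do not carry over. Pictures are saved under pics/ and viewed, at most 10 in all, crops included, and the job is handed in when it is done.

```bash
mkdir -p pics; ls; cat > h.py <<'E'
from plant import env,cams,spotter
import numpy as np,cv2
def ray(cam,uv,P=None):
    P=P or cams.camera_params(cam);K=np.array(P['K'],float);k=P['k1']
    d=np.array([(uv[0]-K[0,2])/K[0,0],(uv[1]-K[1,2])/K[1,1]]);s=d.copy()
    for _ in range(20): s=d/(1+k*(s@s))
    R=cv2.Rodrigues(np.array(P['rvec'],float))[0];t=np.array(P['tvec'],float).ravel()
    return -R.T@t, R.T@np.array([s[0],s[1],1])
def at(cam,uv,z,P=None):
    o,d=ray(cam,uv,P);return o+d*(z-o[2])/d[2]
def save(cam,n):
    im=cams.get_image(cam);cv2.imwrite('pics/'+n+'.png',im[:,:,::-1]);return im
E
python3 - <<'E'
from h import *
print(env.state())
for c in ['top','scene']:
    save(c,c+'0')
    for n,z in [('turntable_base',0),('knob',.104),('medallion',.1095),('shoe',.064),('thread_cone',0),('tea_glass',0),('shears',0)]:
        for r in spotter.spot_point(c,n)[:2]: print(c,n,r['p'],np.round(r['uv']),np.round(at(c,r['uv'],z),3))
print(env.state()['time'])
E
```

```text
pics
{'time': 0.0, 'joint_pos': array([ 1.60857938e+00,  3.85580365e-01,  6.65044345e-03, -5.19238726e-04,
       -1.19402672e+00, -2.58556127e-01]), 'qd': array([ 0.00051976, -0.00156781, -0.00134753,  0.00039539, -0.00025563,
        0.00217142]), 'joint_torque': array([ 2.93093790e-04, -3.92289519e+01,  1.88406801e+01,  4.18655276e+00,
       -4.56334732e-03,  4.73664926e-06]), 'eef_pos': array([0.13674706, 0.60930205, 0.24891381]), 'tcp_rot': array([ 3.12024403e+00, -3.46141317e-01, -2.48641396e-04]), 'ft_force': array([ 0.00969605, -0.61578664,  0.6337364 ]), 'wrist_torque': array([ 0.00413683, -0.00839993, -0.03053184]), 'grip_force': 0.0, 'finger_gap': 0.08574388944712152}
top turntable_base 0.81 [370. 219.] [ 0.545 -0.104  0.   ]
top knob 0.83 [315. 211.] [0.543 0.025 0.104]
top medallion 0.78 [371. 167.] [ 0.636 -0.103  0.109]
top shoe 0.64 [372. 212.] [ 0.546 -0.102  0.064]
top thread_cone 0.86 [133. 284.] [0.415 0.449 0.   ]
top tea_glass 0.73 [522. 260.] [ 0.432 -0.449  0.   ]
top tea_glass 0.24 [503. 185.] [ 0.616 -0.424  0.   ]
top shears 0.88 [501. 184.] [ 0.618 -0.419  0.   ]
top shears 0.45 [372. 220.] [ 0.542 -0.109  0.   ]
scene knob 0.71 [343. 242.] [0.551 0.01  0.104]
scene shoe 0.67 [318. 286.] [ 0.553 -0.109  0.064]
scene thread_cone 0.73 [370. 176.] [0.427 0.444 0.   ]
scene shears 0.88 [256. 432.] [ 0.61  -0.424  0.   ]
0.8
```

View pics/top0.png

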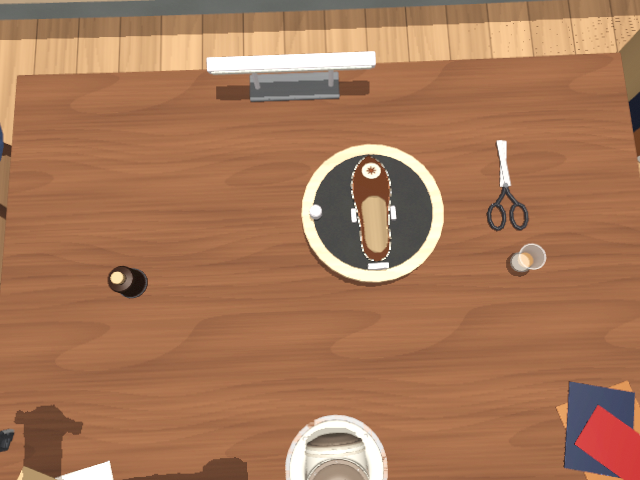

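View pics/scene0.png

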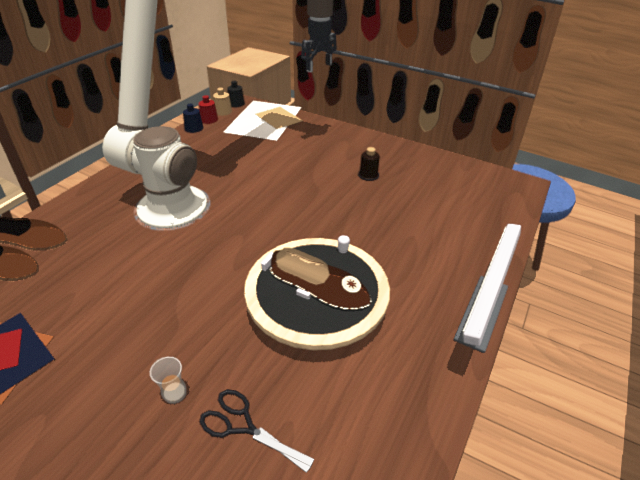

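The top picture shows the board centred at about (372,213), the knob at (315,211) and the medallion at (371,167). The toe points along +x. The cone (128,282), glass (525,260) and shears (503,185) are all clear of the board, and the lamp is at the top. I'll fit the axis more precisely.

```bash
cat >> h.py <<'E'
def proj(cam,X):
    P=cams.camera_params(cam);K=np.array(P['K'],float)
    X=np.atleast_2d(X);R=cv2.Rodrigues(np.array(P['rvec'],float))[0]
    c=X@R.T+np.array(P['tvec'],float).ravel();s=c[:,:2]/c[:,2:]
    s=s*(1+P['k1']*(s**2).sum(1,keepdims=True));return s*[K[0,0],K[1,1]]+[K[0,2],K[1,2]]
E
python3 - <<'E'
from h import *
im=cv2.imread('pics/top0.png');hsv=cv2.cvtColor(im,cv2.COLOR_BGR2HSV)
print(hsv[213,307],hsv[213,330],hsv[230,290],hsv[167,366],hsv[211,315])
C=np.array([372.,213]);pts=[]
g=im.astype(float)
for a in np.linspace(0,2*np.pi,90,endpoint=False):
    r=np.arange(55,85,.25);xy=(C+np.outer(r,[np.cos(a),np.sin(a)])).astype(np.float32)
    v=cv2.remap(g[:,:,1].astype(np.float32),xy[:,0],xy[:,1],cv2.INTER_LINEAR).ravel()
    d=cv2.GaussianBlur(v[:,None],(1,9),0).ravel();i=np.argmin(np.diff(d)*(r[1:]>62))
    pts.append(at('top',xy[i],.064)[:2])
pts=np.array(pts)
from scipy.optimize import least_squares
s=least_squares(lambda p:np.hypot(*(pts-p[:2]).T)-p[2],[.555,-.1,.16],loss='soft_l1',f_scale=.002)
print('rim',s.x)
for c,rr in ((371,167,12),.1095),((315,211,9),.104):
    u,v,w=c;m=np.zeros(im.shape[:2],np.uint8);cv2.circle(m,(u,v),w,255,-1)
    b=((im.min(2)>140)&(m>0));ys,xs=np.nonzero(b);uv=(xs.mean(),ys.mean());print(uv,b.sum(),at('top',uv,rr))
print('campos',ray('top',(320,240))[0])
E
```

```text
[ 30  20 255] [24 16 79] [ 12 138 170] [ 30  19 255] [  0   0 255]
rim [ 0.54810642 -0.10372859  0.15923841]
(np.float64(370.89622641509436), np.float64(170.23584905660377)) 212 [ 0.62825499 -0.10191036  0.1095    ]
(np.float64(313.4919786096257), np.float64(210.90374331550802)) 187 [0.54276362 0.02715733 0.104     ]
campos [0.2371627  0.00932457 1.25679257]
```

```bash
python3 -m pendant '[[-1,[0.745,-0.982,0],0.33],[-1,[0.745,-0.982,0],0.33],[-1,[0.745,-0.982,0],0.33],[-1,[0.745,-0.982,0],0.33],[-1,[0.745,-0.982,0],0.33]]'
python3 -m pendant '[[-1,[0.745,-0.982,0],0],[-1,[0.745,-0.982,0],0],[-1,[0.745,-0.982,0],0],[-1,[0.745,-0.982,0],0],[-1,[0.745,-0.982,0],0]]'
python3 -m pendant '[[-1,[0.745,-0.982,0],0],[-1,[0.745,-0.982,0],0],[-1,[0.745,-0.982,0],0],[-1,[0.745,-0.982,0],0],[-1,[0.745,-0.982,0],0]]'
python3 -m pendant '[[-1,[0.745,-0.982,0],0],[-1,[0.745,-0.982,0],0],[-1,[0.745,-0.982,0],0],[-1,[0.745,-0.982,0],0],[-1,[0.745,-0.982,0],0]]'
```

```text
time: 1.22
eef_pos: [0.2502, 0.4588, 0.2503]
tcp_rot: [3.105, 0.469, -0.001]
ft_force: [-0.8, 0.3, -0.7]
finger_gap: 0.0256
grip_force: 0.0
time: 1.63
eef_pos: [0.3617, 0.3118, 0.2503]
tcp_rot: [3.107, 0.461, 0.0]
ft_force: [0.6, 0.1, 0.7]
finger_gap: 0.0001
grip_force: 0.0
time: 2.05
eef_pos: [0.4738, 0.1648, 0.2502]
tcp_rot: [3.107, 0.461, 0.001]
ft_force: [0.2, -0.2, 0.4]
finger_gap: -0.0003
grip_force: 0.0
time: 2.47
eef_pos: [0.586, 0.0171, 0.2497]
tcp_rot: [3.107, 0.461, 0.001]
ft_force: [-0.4, 0.7, -0.0]
finger_gap: 0.0002
grip_force: 0.0
```

```bash
python3 -m pendant '[[-1,[0,0,-0.27],0],[-1,[0,0,-0.54],0],[-1,[0,0,-0.8],0],[-1,[0,0,-1],0],[-1,[0,0,-1],0]]'
python3 - <<'E'
from h import *
save('top','t1'); 
for n,z in (('knob',.104),('medallion',.1095)):
  for r in spotter.spot_point('top',n)[:1]:print(n,r,at('top',r['uv'],z))
print(env.state()['eef_pos'],env.state()['ft_force'],env.state()['time'])
A=np.array([.5485,-.103]);p0=env.state()['eef_pos'][:2]
d=p0-A;print(np.hypot(*d),np.degrees(np.arctan2(d[1],d[0])))
a=np.degrees(np.arctan2(d[1],d[0]))+np.cumsum([4,2,1.5,2.2,2.9,3.6,4.3,5,5.6,6.2,6.6,6.8,6.8]);a=np.radians(a)
print(np.round((A+.127*np.c_[np.cos(a),np.sin(a)]-p0)/.15,3).tolist())
E
```

```text
time: 2.88
eef_pos: [0.5793, 0.0194, 0.0934]
tcp_rot: [3.107, 0.463, -0.022]
ft_force: [-1.2, -0.5, -1.0]
finger_gap: -0.0001
grip_force: 0.0
knob {'uv': [310.4, 209.3], 'p': 0.63} [0.54662691 0.03374193 0.104     ]
medallion {'uv': [372.2, 165.9], 'p': 0.74} [ 0.63810263 -0.10532242  0.1095    ]
[0.5853203  0.02086954 0.10173334] [-1.41692935  0.16950783  1.08947027] 3.0333
0.1292261478459996 73.4453829345482
[[-0.061, 0.001], [-0.09, 0.007], [-0.112, 0.01], [-0.144, 0.015], [-0.187, 0.019], [-0.24, 0.021], [-0.304, 0.019], [-0.377, 0.011], [-0.458, -0.006], [-0.545, -0.034], [-0.634, -0.074], [-0.721, -0.125], [-0.8, -0.186]]
```

View pics/t1.png

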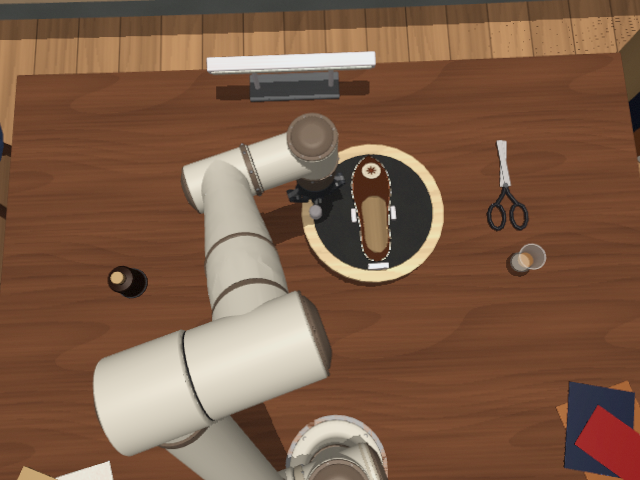

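```bash
python3 -m pendant '[[-1,[-0.061,0.001,0],0],[-1,[-0.09,0.007,0],0],[-1,[-0.112,0.01,0],0],[-1,[-0.144,0.015,0],0],[-1,[-0.187,0.019,0],0],[-1,[-0.24,0.021,0],0],[-1,[-0.304,0.019,0],0],[-1,[-0.377,0.011,0],0],[-1,[-0.458,-0.006,0],0],[-1,[-0.545,-0.034,0],0],[-1,[-0.634,-0.074,0],0],[-1,[-0.721,-0.125,0],0]]'
python3 -m pendant '[[-1,[-0.02,0.02,0.27],0],[-1,[-0.02,0.04,0.54],0],[-1,[-0.02,0.04,0.67],0]]'
python3 - <<'E'
from h import *
for i in range(2):
  for c in ('top','scene'):
    t=env.state()['time'];save(c,f'{c}2_{i}')
    for n,z in (('knob',.104),('medallion',.1095)):
      for r in spotter.spot_point(c,n)[:1]:
        p=at(c,r['uv'],z)[:2]-[.5485,-.103];print(t,c,n,r['p'],np.round(r['uv']),np.hypot(*p).round(3),np.degrees(np.arctan2(p[1],p[0])).round(1))
print(env.state()['time'],env.state()['eef_pos'])
E
```

```text
time: 4.03
eef_pos: [0.4742, 0.0017, 0.1]
tcp_rot: [-3.107, -0.467, 0.001]
ft_force: [0.8, -0.8, 0.1]
finger_gap: 0.0001
grip_force: 0.0
time: 4.28
eef_pos: [0.4735, 0.0081, 0.2048]
tcp_rot: [3.106, 0.468, 0.01]
ft_force: [0.4, -0.2, -0.2]
finger_gap: -0.0002
grip_force: 0.0
4.2833 top knob 0.69 [356. 263.] 0.131 160.9
4.2833 top medallion 0.69 [338. 192.] 0.082 65.8
4.4333 scene knob 0.98 [272. 246.] 0.13 172.3
4.4333 scene medallion 0.9 [340. 248.] 0.086 83.4
4.5833 top knob 0.63 [383. 264.] 0.13 -173.8
4.7333 scene knob 0.93 [260. 267.] 0.123 -155.0
4.7333 scene medallion 0.81 [321. 247.] 0.071 113.0
4.8833 [0.47247915 0.00776244 0.19977638]
```

```bash
cat >> h.py <<'E'
def meas(cl,verbose=1):
  out=[]
  for c in cl:
    t=env.state()['time'];cams.get_image(c)
    for n,z,o in (('knob',.104,90),('medallion',.1095,0)):
      for r in spotter.spot_point(c,n)[:1]:
        p=at(c,r['uv'],z)[:2]-[.5485,-.103];a=(np.degrees(np.arctan2(p[1],p[0]))-o)%360
        out.append((round(t,4),c,n,r['p'],round(np.hypot(*p),3),round(a,1)));print(out[-1])
  return out
E
python3 -m pendant '[[-1,[-0.03,-0.2,0],0],[-1,[-0.03,-0.4,0],0],[-1,[-0.03,-0.6,0],0],[-1,[-0.03,-0.73,0],0],[-1,[-0.03,-0.73,0],0],[-1,[-0.03,-0.73,0],0],[-1,[-0.03,-0.73,0],0],[-1,[-0.03,-0.73,0],0],[-1,[-0.03,-0.73,0],0],[-1,[-0.03,-0.73,0],0],[-1,[-0.03,-0.73,0],0]]'
python3 - <<'E'
from h import *
meas(['scene','top','scene','top']);print(env.state()['time'],env.state()['eef_pos'])
E
```

```text
time: 5.8
eef_pos: [0.4683, -0.1011, 0.2006]
tcp_rot: [-3.107, -0.467, -0.0]
ft_force: [0.7, -0.6, -0.0]
finger_gap: -0.0002
grip_force: 0.0
(5.8, 'scene', 'knob', 0.62, np.float64(0.133), np.float64(209.1))
(5.8, 'scene', 'medallion', 0.67, np.float64(0.077), np.float64(209.6))
(5.95, 'top', 'medallion', 0.84, np.float64(0.076), np.float64(230.9))
(6.1, 'scene', 'knob', 0.96, np.float64(0.132), np.float64(234.5))
(6.1, 'scene', 'medallion', 0.76, np.float64(0.083), np.float64(238.5))
(6.25, 'top', 'knob', 0.7, np.float64(0.127), np.float64(250.5))
(6.25, 'top', 'medallion', 0.93, np.float64(0.081), np.float64(251.8))
6.4 [ 0.46820314 -0.10166629  0.20050812]
```

```bash
cat >> h.py <<'E'
import json,os
from scipy.optimize import least_squares
A=np.array([.5485,-.103])
D=[(4.283,68.5),(4.433,82.8),(4.583,96.2),(4.733,114),(5.8,209.3),(5.95,230.9),(6.1,236.5),(6.25,251.2)]
T0=6.0
def th(p,t):
    # w' = -s(w+1)*.031 (rad/s)
    k=.031*np.exp(p[2]);t=np.asarray(t)-T0
    return p[0]+(p[1]+1)*(1-np.exp(-k*t))/k-t
def fit():
    d=np.array(D+([tuple(x) for x in json.load(open('m.json'))] if os.path.exists('m.json') else []))
    def res(p):
        e=np.degrees(th(p,d[:,0]))-d[:,1];e=(e+180)%360-180
        return np.r_[e/2.5,p[2]/.25]
    s=least_squares(res,[np.radians(227),1.57,0],loss='soft_l1')
    return s.x,(res(s.x)[:-1]*2.5).round(1)
def add(ms):
    L=json.load(open('m.json')) if os.path.exists('m.json') else []
    json.dump(L+[(float(m[0]),float(m[5])) for m in ms if m[3]>.55],open('m.json','w'))
def plan(cmd,n=12,r=.08,lag=0.,off=0):
    p,e=fit();t=env.state()['time'];tk=t+np.arange(1,n+1)/12+lag;a=th(p,tk)+off
    w=(th(p,t+.01)-th(p,t-.01))/.02
    print('w',w,'turn s',2*np.pi/w,'resid',e[-6:],'t',t,'toe',np.degrees(th(p,t))%360)
    X=A+r*np.c_[np.cos(a),np.sin(a)];print(np.round((X-cmd)/.15,3).tolist(),'last',X[-1].round(4),'eef',env.state()['eef_pos'].round(4))
E
python3 - <<'E'
from h import *
plan([.4685,-.1015])
E
```

```text
w 1.5294598688968097 turn s 4.108107335769202 resid [ 1.3 -2.1  1.7 -6.4  1.4 -0. ] t 6.4 toe 264.3658343465319
[[0.549, -0.543], [0.616, -0.537], [0.682, -0.522], [0.745, -0.5], [0.804, -0.47], [0.859, -0.432], [0.909, -0.389], [0.952, -0.34], [0.99, -0.286], [1.02, -0.228], [1.043, -0.168], [1.058, -0.105]] last [ 0.6272 -0.1172] eef [ 0.4682 -0.1017  0.2005]
```

```bash
python3 -m pendant '[[-1,[0.549,-0.543,0],0],[-1,[0.616,-0.537,0],0],[-1,[0.682,-0.522,0],0],[-1,[0.745,-0.5,0],0],[-1,[0.804,-0.47,-0.05],0],[-1,[0.859,-0.432,-0.11],0],[-1,[0.909,-0.389,-0.17],0],[-1,[0.952,-0.34,-0.22],0],[-1,[0.99,-0.286,-0.235],0]]'
python3 - <<'E'
from h import *
t=env.state()['time'];P=cams.camera_params('wrist');im=save('wrist','w1');
r=spotter.spot_point('wrist','medallion');r=r[:1];print(r)
if r:
  q=at('wrist',r[0]['uv'],.1095,P);p=q[:2]-A;print(t,q,np.hypot(*p),np.degrees(np.arctan2(p[1],p[0]))%360)
plan([.617,-.1444])
E
```

```text
time: 7.15
eef_pos: [0.6157, -0.143, 0.1632]
tcp_rot: [-3.106, -0.467, 0.006]
ft_force: [-1.2, 0.1, -0.0]
finger_gap: -0.0002
grip_force: 0.0
[{'uv': [340.0, 286.2], 'p': 0.85}]
7.15 [ 0.61335661 -0.15170663  0.1095    ] 0.08110927716296457 323.09383794237607
w 1.4631497397595616 turn s 4.294287273845326 resid [ 1.3 -2.1  1.7 -6.4  1.4 -0. ] t 7.25 toe 337.23084103756725
[[0.057, 0.131], [0.07, 0.194], [0.076, 0.258], [0.075, 0.322], [0.065, 0.385], [0.049, 0.446], [0.025, 0.505], [-0.005, 0.56], [-0.041, 0.611], [-0.083, 0.657], [-0.13, 0.698], [-0.181, 0.733]] last [ 0.5898 -0.0345] eef [ 0.6168 -0.1426  0.1645]
```

View pics/w1.png

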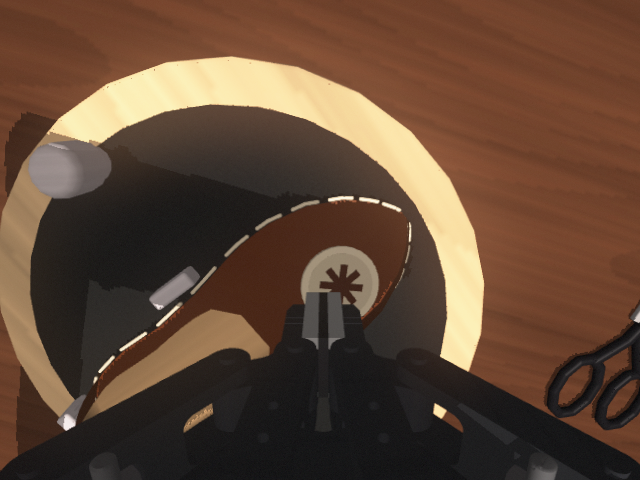

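```bash
cat >> h.py <<'E'
def wm():
    t=env.state()['time'];P=cams.camera_params('wrist');cams.get_image('wrist')
    r=spotter.spot_point('wrist','medallion')[:1]
    if not r: print('miss');return
    q=at('wrist',r[0]['uv'],.1095,P);p=q[:2]-A;a=np.degrees(np.arctan2(p[1],p[0]))%360
    print(r,t,q.round(4),'r',np.hypot(*p),'a',a,'tool-med',env.state()['eef_pos'][:2]-q[:2])
    if r[0]['p']>.5 and abs(np.hypot(*p)-.08)<.015: add([(t,0,0,1,0,a)]*3)
E
python3 - <<'E'
from h import *
add([(7.15,0,0,1,0,323.1)]*3)
plan([.617,-.1444],lag=.02)
E
```

```text
w 1.3911774134157895 turn s 4.516451493956 resid [-7.6 -0.2 -2.   0.8  0.8  0.8] t 7.25 toe 331.8748331245082
[[0.045, 0.094], [0.062, 0.153], [0.073, 0.213], [0.077, 0.273], [0.074, 0.333], [0.064, 0.392], [0.048, 0.449], [0.026, 0.504], [-0.002, 0.555], [-0.035, 0.603], [-0.073, 0.647], [-0.115, 0.686]] last [ 0.5997 -0.0415] eef [ 0.6168 -0.1426  0.1645]
```

```bash
python3 -m pendant '[[-1,[0.045,0.094,0],0],[-1,[0.062,0.153,0],0],[-1,[0.073,0.213,0],0],[-1,[0.077,0.273,0],0],[-1,[0.074,0.333,0],0],[-1,[0.064,0.392,0],0],[-1,[0.048,0.449,0],0],[-1,[0.026,0.504,0],0],[-1,[-0.002,0.555,0],0],[-1,[-0.035,0.603,0],0]]'
python3 - <<'E'
from h import *
wm();c=np.array([.617-.035*.15,-.1444+.603*.15]);print(c)
plan(c,lag=.02)
E
```

```text
time: 8.08
eef_pos: [0.6109, -0.0533, 0.1653]
tcp_rot: [-3.107, -0.466, 0.0]
ft_force: [0.4, 0.1, -0.2]
finger_gap: 0.0003
grip_force: 0.0
[{'uv': [324.6, 275.0], 'p': 0.59}] 8.0833 [ 0.6115 -0.0533  0.1095] r 0.08020521996675001 a 38.28347694536366 tool-med [-0.00089778  0.00025382]
[ 0.61175 -0.05395]
w 1.327632017597491 turn s 4.732625625095847 resid [ 1.3  1.3  1.3 -0.2 -0.2 -0.2] t 8.1833 toe 45.70146313458042
[[-0.105, 0.102], [-0.154, 0.134], [-0.205, 0.16], [-0.259, 0.181], [-0.315, 0.196], [-0.371, 0.204], [-0.428, 0.206], [-0.484, 0.203], [-0.54, 0.193], [-0.594, 0.178], [-0.645, 0.157], [-0.694, 0.131]] last [ 0.5076 -0.0342] eef [ 0.6106 -0.0531  0.1654]
```

```bash
python3 -m pendant '[[-1,[-0.105,0.102,0],0],[-1,[-0.154,0.134,0],0],[-1,[-0.205,0.16,0],0],[-1,[-0.259,0.181,0],0],[-1,[-0.315,0.196,0],0],[-1,[-0.371,0.204,0],0],[-1,[-0.428,0.206,0],0],[-1,[-0.484,0.203,0],0],[-1,[-0.54,0.193,0],0],[-1,[-0.594,0.178,0],0],[-1,[-0.645,0.157,0],0],[-1,[-0.694,0.131,0],0]]'
python3 - <<'E'
from h import *
wm();c=np.array([.5076,-.0343]);
plan(c,lag=.02)
E
```

```text
time: 9.18
eef_pos: [0.5066, -0.0348, 0.1653]
tcp_rot: [3.107, 0.466, 0.0]
ft_force: [0.2, 0.4, 0.5]
finger_gap: 0.0001
grip_force: 0.0
[{'uv': [326.3, 279.1], 'p': 0.91}] 9.1833 [ 0.5052 -0.0363  0.1095] r 0.0795541453925728 a 122.9616003529961 tool-med [0.00084962 0.00113601]
w 1.2719335861493875 turn s 4.9398690117155475 resid [ 0.8  0.8  0.8 -0.6 -0.6 -0.6] t 9.2833 toe 129.65846198891444
[[-0.118, -0.095], [-0.154, -0.138], [-0.185, -0.185], [-0.211, -0.234], [-0.232, -0.285], [-0.247, -0.338], [-0.257, -0.392], [-0.261, -0.446], [-0.259, -0.5], [-0.252, -0.554], [-0.24, -0.606], [-0.222, -0.656]] last [ 0.4742 -0.1327] eef [ 0.5061 -0.0351  0.1653]
```

```bash
python3 -m pendant '[[-1,[-0.118,-0.095,0],0],[-1,[-0.154,-0.138,0],0],[-1,[-0.185,-0.185,0],0],[-1,[-0.211,-0.234,0],0],[-1,[-0.232,-0.285,0],0],[-1,[-0.247,-0.338,0],0],[-1,[-0.257,-0.392,0],0],[-1,[-0.261,-0.446,0],0],[-1,[-0.259,-0.5,0],0],[-1,[-0.252,-0.554,0],0],[-1,[-0.24,-0.606,0],0],[-1,[-0.222,-0.656,0],0]]'
python3 - <<'E'
from h import *
wm();c=np.array([.4743,-.1327]);
plan(c,lag=.02)
E
```

```text
time: 10.28
eef_pos: [0.4743, -0.1337, 0.1652]
tcp_rot: [3.107, 0.465, 0.0]
ft_force: [0.7, -1.1, 0.2]
finger_gap: -0.0002
grip_force: 0.0
[{'uv': [322.5, 276.4], 'p': 0.77}] 10.2833 [ 0.4738 -0.1329  0.1095] r 0.08047731601226321 a 201.83946590022438 tool-med [ 0.00086437 -0.00090908]
w 1.2034013889391737 turn s 5.221188345742529 resid [-0.1 -0.1 -0.1 -0.3 -0.3 -0.3] t 10.3833 toe 208.446443881228
[[0.061, -0.112], [0.094, -0.154], [0.13, -0.192], [0.17, -0.225], [0.213, -0.255], [0.259, -0.28], [0.306, -0.301], [0.355, -0.317], [0.406, -0.328], [0.456, -0.334], [0.507, -0.335], [0.557, -0.332]] last [ 0.5579 -0.1824] eef [ 0.4747 -0.1338  0.1652]
```

```bash
python3 -m pendant '[[-1,[0.061,-0.112,0],0],[-1,[0.094,-0.154,0],0],[-1,[0.13,-0.192,0],0],[-1,[0.17,-0.225,0],0],[-1,[0.213,-0.255,0],0],[-1,[0.259,-0.28,0],0],[-1,[0.306,-0.301,0],0],[-1,[0.355,-0.317,0],0],[-1,[0.406,-0.328,0],0],[-1,[0.456,-0.334,0],0],[-1,[0.507,-0.335,0],0],[-1,[0.557,-0.332,0],0]]'
python3 - <<'E'
from h import *
wm();c=np.array([.5579,-.1825]);
plan(c,lag=.02)
E
```

```text
time: 11.38
eef_pos: [0.5584, -0.1826, 0.1652]
tcp_rot: [-3.107, -0.466, 0.0]
ft_force: [-0.5, 0.3, 1.0]
finger_gap: 0.0
grip_force: 0.0
[{'uv': [326.6, 271.3], 'p': 0.92}] 11.3833 [ 0.5611 -0.1829  0.1095] r 0.08094083107463618 a 278.98538047923233 tool-med [-0.00230178  0.00049389]
w 1.1513555951582433 turn s 5.457206560338138 resid [ 1.  1.  1. -1. -1. -1.] t 11.4833 toe 284.5962868184363
[[0.132, 0.033], [0.178, 0.054], [0.222, 0.079], [0.263, 0.108], [0.301, 0.14], [0.336, 0.176], [0.367, 0.215], [0.395, 0.256], [0.418, 0.299], [0.437, 0.344], [0.452, 0.39], [0.463, 0.438]] last [ 0.6273 -0.1168] eef [ 0.5588 -0.1825  0.1651]
```

```bash
python3 -m pendant '[[-1,[0.132,0.033,0],0],[-1,[0.178,0.054,0],0],[-1,[0.222,0.079,0],0],[-1,[0.263,0.108,0],0],[-1,[0.301,0.14,0],0],[-1,[0.336,0.176,0],0],[-1,[0.367,0.215,0],0],[-1,[0.395,0.256,0],0],[-1,[0.418,0.299,0],0],[-1,[0.437,0.344,0],0],[-1,[0.452,0.39,0],0],[-1,[0.463,0.438,0],0]]'
python3 - <<'E'
from h import *
wm();c=np.array([.62735,-.1168]);
plan(c,lag=.02)
E
```

```text
time: 12.48
eef_pos: [0.6272, -0.1162, 0.1652]
tcp_rot: [3.107, 0.466, -0.0]
ft_force: [0.1, -1.1, -0.5]
finger_gap: -0.0005
grip_force: 0.0
[{'uv': [327.9, 274.6], 'p': 0.64}] 12.4833 [ 0.6284 -0.1177  0.1095] r 0.08128235572924711 a 349.5957819084484 tool-med [-0.00117687  0.00194117]
w 1.0879360437884955 turn s 5.775325988189333 resid [-0.7 -0.7 -0.7 -0.2 -0.2 -0.2] t 12.5833 toe 355.6056634936032
[[0.007, 0.111], [0.003, 0.159], [-0.005, 0.206], [-0.017, 0.252], [-0.033, 0.296], [-0.053, 0.339], [-0.076, 0.379], [-0.103, 0.417], [-0.133, 0.453], [-0.166, 0.486], [-0.201, 0.515], [-0.238, 0.541]] last [ 0.5916 -0.0356] eef [ 0.6273 -0.1157  0.1653]
```

```bash
python3 -m pendant '[[-1,[0.007,0.111,0],0],[-1,[0.003,0.159,0],0],[-1,[-0.005,0.206,0],0],[-1,[-0.017,0.252,0],0],[-1,[-0.033,0.296,0],0],[-1,[-0.053,0.339,0],0],[-1,[-0.076,0.379,0],0],[-1,[-0.103,0.417,0],0],[-1,[-0.133,0.453,0],0],[-1,[-0.166,0.486,0],0],[-1,[-0.201,0.515,0],0],[-1,[-0.238,0.541,0],0]]'
python3 - <<'E'
from h import *
wm();c=np.array([.59165,-.0356]);
plan(c,lag=.02)
E
```

```text
time: 13.58
eef_pos: [0.5908, -0.0353, 0.1653]
tcp_rot: [-3.107, -0.466, -0.0]
ft_force: [0.3, 0.4, -0.1]
finger_gap: -0.0002
grip_force: 0.0
[{'uv': [324.7, 274.5], 'p': 0.8}] 13.5833 [ 0.5916 -0.0353  0.1095] r 0.08021506821975496 a 57.53805196255579 tool-med [-1.14475046e-03  3.22969873e-05]
w 1.028614240455994 turn s 6.108398134167571 resid [ 0.3  0.3  0.3 -0.5 -0.5 -0.5] t 13.6833 toe 62.963683155295485
[[-0.097, 0.049], [-0.14, 0.063], [-0.184, 0.074], [-0.228, 0.081], [-0.273, 0.084], [-0.317, 0.083], [-0.361, 0.079], [-0.405, 0.071], [-0.447, 0.06], [-0.488, 0.045], [-0.528, 0.027], [-0.565, 0.006]] last [ 0.5068 -0.0347] eef [ 0.5904 -0.0353  0.1655]
```

```bash
python3 -m pendant '[[-1,[-0.097,0.049,0],0],[-1,[-0.14,0.063,0],0],[-1,[-0.184,0.074,0],0],[-1,[-0.228,0.081,0],0],[-1,[-0.273,0.084,0],0],[-1,[-0.317,0.083,0],0],[-1,[-0.361,0.079,0],0],[-1,[-0.405,0.071,0],0],[-1,[-0.447,0.06,0],0],[-1,[-0.488,0.045,0],0],[-1,[-0.528,0.027,0],0],[-1,[-0.565,0.006,0],0]]'
python3 - <<'E'
from h import *
wm();c=np.array([.5069,-.0347]);p,e=fit();t=env.state()['time']
for k in range(0,100,6):
    a=th(p,t+k/12);print(k,'toe',np.degrees(a)%360//1,'knob',(np.degrees(a)+90)%360//1,(A+.128*np.array([-np.sin(a),np.cos(a)])).round(3))
plan(c,lag=.02);print(env.state()['joint_pos'])
E
```

```text
time: 14.68
eef_pos: [0.506, -0.0352, 0.1653]
tcp_rot: [3.107, 0.466, 0.0]
ft_force: [0.1, -0.5, 0.3]
finger_gap: 0.0001
grip_force: 0.0
miss
0 toe 125.0 knob 215.0 [ 0.445 -0.178]
6 toe 153.0 knob 243.0 [ 0.491 -0.217]
12 toe 179.0 knob 269.0 [ 0.548 -0.231]
18 toe 205.0 knob 295.0 [ 0.603 -0.219]
24 toe 230.0 knob 320.0 [ 0.647 -0.185]
30 toe 254.0 knob 344.0 [ 0.672 -0.137]
36 toe 278.0 knob 8.0 [ 0.675 -0.085]
42 toe 300.0 knob 30.0 [ 0.658 -0.037]
48 toe 322.0 knob 52.0 [ 0.626 -0.001]
54 toe 344.0 knob 74.0 [0.583 0.02 ]
60 toe 4.0 knob 94.0 [0.538 0.025]
66 toe 24.0 knob 114.0 [0.495 0.013]
72 toe 43.0 knob 133.0 [ 0.46  -0.011]
78 toe 62.0 knob 152.0 [ 0.435 -0.044]
84 toe 80.0 knob 170.0 [ 0.422 -0.082]
90 toe 97.0 knob 187.0 [ 0.422 -0.12 ]
96 toe 114.0 knob 204.0 [ 0.432 -0.156]
w 0.9666104087823868 turn s 6.500225168374036 resid [ 0.3  0.3  0.3 -0.5 -0.5 -0.5] t 14.7833 toe 125.82844632881915
[[-0.076, -0.056], [-0.107, -0.086], [-0.135, -0.117], [-0.161, -0.151], [-0.183, -0.186], [-0.203, -0.223], [-0.219, -0.261], [-0.233, -0.3], [-0.243, -0.34], [-0.251, -0.381], [-0.255, -0.421], [-0.256, -0.462]] last [ 0.4685 -0.104 ] eef [ 0.5056 -0.0354  0.1653]
[ 2.50732993e-01  2.68356368e-01 -3.98678168e-01 -1.64600832e-04
 -9.04161163e-01  1.61711251e+00]
```

```bash
python3 -m pendant '[[-1,[0,0,0.23],0],[1,[0.25,-0.25,0.23],0],[1,[0.45,-0.45,0.23],0],[1,[0.65,-0.65,0.23],0],[1,[0.8,-0.85,0.23],0],[1,[0.93,-0.98,0.23],0],[1,[0.93,-0.98,0.23],0],[1,[0.93,-0.98,0.23],0]]'
python3 - <<'E'
from h import *
add(meas(['scene','top']))
p,e=fit();t=env.state()['time'];print(e[-8:],t,env.state()['eef_pos'],np.degrees(th(p,t)+np.pi/2)%360)
plan([.6464,-.1817],r=.128,off=np.pi/2)
E
```

```text
time: 15.45
eef_pos: [0.6466, -0.1835, 0.1979]
tcp_rot: [-3.107, -0.461, 0.003]
ft_force: [0.5, 0.3, -0.3]
finger_gap: 0.0833
grip_force: 0.0
(15.45, 'scene', 'knob', 0.86, np.float64(0.128), np.float64(163.5))
(15.45, 'scene', 'medallion', 0.56, np.float64(0.076), np.float64(160.1))
(15.6, 'top', 'knob', 0.78, np.float64(0.129), np.float64(171.5))
(15.6, 'top', 'medallion', 0.84, np.float64(0.07), np.float64(175.3))
[ 0.5 -0.  -0.  -0.  -0.5  2.9 -0.4 -4.2] 15.75 [ 0.64570526 -0.18084287  0.20056086] 268.99028125680195
w 0.9193538182426408 turn s 6.834349499075332 resid [-0.  -0.  -0.5  2.9 -0.4 -4.2] t 15.75 toe 178.99028125680206
[[-0.603, -0.327], [-0.538, -0.321], [-0.474, -0.31], [-0.412, -0.294], [-0.351, -0.274], [-0.293, -0.249], [-0.236, -0.22], [-0.183, -0.187], [-0.132, -0.151], [-0.084, -0.111], [-0.039, -0.068], [0.002, -0.022]] last [ 0.6468 -0.185 ] eef [ 0.6457 -0.1808  0.2006]
```

```bash
python3 -m pendant '[[1,[0,0,0],0],[1,[0,0,0],0],[1,[0,0,0],0],[1,[0,0,0],0],[1,[0,0,0],0],[1,[0,0,0],0],[1,[0,0,0],0],[1,[0,0,0],0],[1,[0,0,0],0],[1,[0,0,0],0]]'
python3 - <<'E'
from h import *
t=env.state()['time'];P=cams.camera_params('wrist');save('wrist','w2')
r=spotter.spot_point('wrist','knob')[:1];print(t,r)
p,e=fit()
if r:
  q=at('wrist',r[0]['uv'],.104,P)-[*A,0];print('r',np.hypot(*q[:2]),'ang',np.degrees(np.arctan2(q[1],q[0]))%360,'model',np.degrees(th(p,t)+np.pi/2)%360)
plan([.6464,-.1817],r=.128,off=np.pi/2,lag=.01)
E
```

```text
time: 16.58
eef_pos: [0.6461, -0.1819, 0.1997]
tcp_rot: [-3.107, -0.466, 0.0]
ft_force: [-0.5, -0.1, -0.4]
finger_gap: 0.0855
grip_force: 0.0
16.5833 [{'uv': [347.5, 275.4], 'p': 0.56}]
r 0.13011891381912483 ang 311.65022479339785 model 311.8305318661378
w 0.8701667717064154 turn s 7.220667935708608 resid [-0.  -0.  -0.5  2.9 -0.4 -4.2] t 16.6833 toe 226.8311368658185
[[0.015, -0.007], [0.051, 0.042], [0.084, 0.094], [0.113, 0.148], [0.138, 0.203], [0.158, 0.259], [0.175, 0.317], [0.187, 0.375], [0.196, 0.434], [0.2, 0.492], [0.2, 0.551], [0.196, 0.609]] last [ 0.6759 -0.0903] eef [ 0.6461 -0.1819  0.1997]
```

View pics/w2.png

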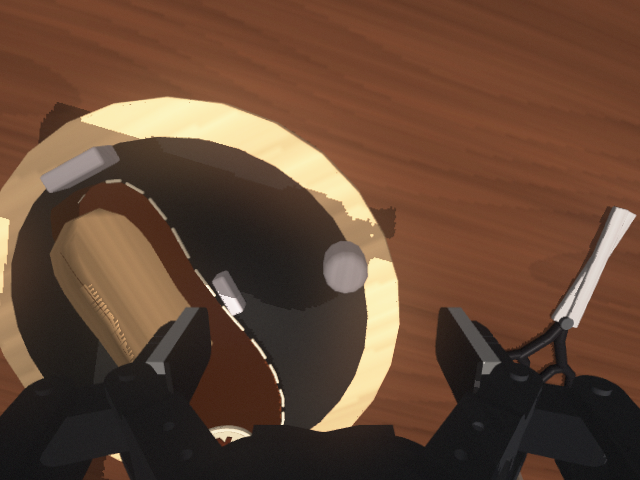

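```bash
python3 -m pendant '[[1,[0.015,-0.007,0],0],[1,[0.051,0.042,0],0],[1,[0.084,0.094,0],0],[1,[0.113,0.148,0],0],[1,[0.138,0.203,0],0],[1,[0.158,0.259,0],0],[1,[0.175,0.317,-0.06],0],[1,[0.187,0.375,-0.14],0],[1,[0.196,0.434,-0.22],0],[1,[0.2,0.492,-0.3],0],[1,[0.2,0.551,-0.38],0],[1,[0.196,0.609,-0.44],0]]'
python3 - <<'E'
from h import *
plan([.6758,-.0904],r=.128,off=np.pi/2,lag=0.01)
p,e=fit();t=env.state()['time'];a0=th(p,t)+np.pi/2+.01
w=.84/12 # rad per row
st=np.radians([4,4,4,4,4,3.6,3,2.4,1.7,1,.5,0]);a=a0+np.cumsum(st)
print(np.degrees(a0)%360,env.state()['eef_pos'],np.round((A+.128*np.c_[np.cos(a),np.sin(a)]-[.6758,-.0904])/.15,3).tolist())
E
```

```text
time: 17.68
eef_pos: [0.6744, -0.0895, 0.1308]
tcp_rot: [-3.106, -0.465, 0.006]
ft_force: [-0.5, -0.1, 0.2]
finger_gap: 0.0855
grip_force: 0.0
w 0.8188624798883382 turn s 7.673065333310149 resid [-0.  -0.  -0.5  2.9 -0.4 -4.2] t 17.6833 toe 275.21144550306246
[[-0.007, 0.058], [-0.019, 0.115], [-0.034, 0.17], [-0.053, 0.224], [-0.075, 0.276], [-0.101, 0.327], [-0.129, 0.375], [-0.161, 0.421], [-0.195, 0.465], [-0.232, 0.506], [-0.272, 0.545], [-0.313, 0.58]] last [ 0.6288 -0.0033] eef [ 0.6744 -0.0895  0.1308]
5.784403298193411 [ 0.6743504  -0.08949252  0.13077951] [[-0.008, 0.061], [-0.02, 0.119], [-0.036, 0.177], [-0.056, 0.233], [-0.08, 0.287], [-0.105, 0.335], [-0.128, 0.373], [-0.148, 0.403], [-0.163, 0.423], [-0.172, 0.435], [-0.176, 0.441], [-0.176, 0.441]]
```

```bash
python3 -m pendant '[[1,[-0.007,0.058,-0.07],0.03],[1,[-0.019,0.115,-0.14],0.06],[1,[-0.034,0.17,-0.21],0.09],[0.6,[-0.053,0.224,-0.27],0.12],[0.2,[-0.075,0.276,-0.28],0.15],[-0.05,[-0.101,0.327,-0.28],0.18],[-0.05,[-0.126,0.37,-0.28],0.21],[-0.05,[-0.15,0.405,-0.28],0.24],[-0.05,[-0.17,0.432,-0.28],0.24],[-0.05,[-0.183,0.45,-0.28],0.24],[-0.05,[-0.192,0.461,-0.28],0.24],[-0.05,[-0.195,0.465,-0.28],0.24]]'
python3 - <<'E'
from h import *
t=env.state()['time'];P=cams.camera_params('wrist');save('wrist','w3')
s=env.state();print(t,s['eef_pos'],s['ft_force'],s['finger_gap'],s['grip_force'])
E
```

```text
time: 18.68
eef_pos: [0.6459, -0.0205, 0.0915]
tcp_rot: [-2.965, -1.039, 0.001]
ft_force: [-0.8, 0.4, 0.4]
finger_gap: 0.0409
grip_force: 0.0
18.6833 [ 0.64614524 -0.02063075  0.09166417] [-0.85522915 -0.38676359  0.14185286] 0.040568535286126126 0.0
```

View pics/w3.png

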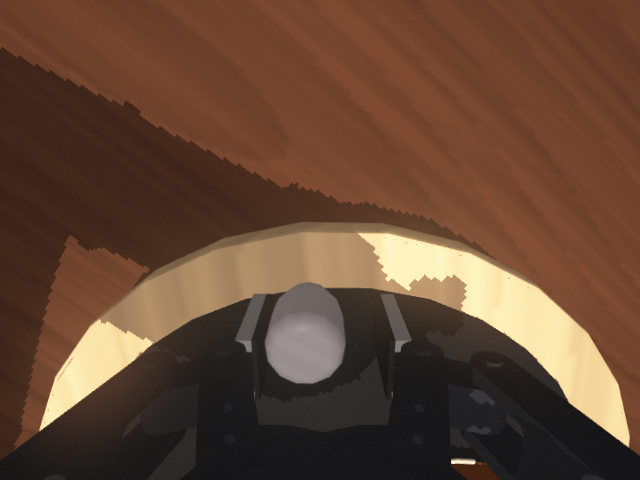

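The picture shows the knob at (305,345), trapped between the fingers and lined up with the direction of travel. I'll close on it, release it gently and lift clear.

```bash
python3 -m pendant '[[-0.2,[0,0,0],0],[-0.28,[0,0,0],0],[-0.33,[0,0,0],0],[-0.36,[0,0,0],0],[-0.38,[0,0,0],0],[-0.38,[0,0,0],0],[-0.38,[0,0,0],0],[-0.36,[0,0,0],0],[-0.34,[0,0,0],0],[-0.32,[0,0,0],0],[-0.3,[0,0,0],0],[-0.25,[0,0,0],0]]'
python3 -m pendant '[[-0.2,[0,0,0],0],[-0.1,[0,0,0],0],[0.1,[0,0,0],0],[0.3,[0,0,0],0],[0.3,[0,0,0],0],[0.3,[0,0,0],0],[0.3,[0,0,0.1],0],[0.3,[0,0,0.3],0],[0.3,[0,0,0.55],0],[0.3,[0,0,0.8],0],[0.3,[0,0,1],0],[0.3,[0,0,1],0]]'
python3 - <<'E'
from h import *
meas(['scene','top'])
E
python3 -m pendant '[[0.3,[0.1,0.3,0],0],[0.3,[0,0.6,0.1],0],[0.3,[0,0.8,0.1],0],[0.3,[0,0.95,0.1],0],[0.3,[0,0.95,0.1],0],[0.3,[0,0.95,0.1],0],[0.3,[0,0.95,0.1],0],[0.3,[0,0.95,0.1],0],[0.3,[0,0.95,0.1],0],[0.3,[0,0.95,0.1],0]]'
python3 - <<'E'
from h import *
meas(['scene','top','scene','top']);save('top','t9');a=cams.get_image('top');
for i in range(14): cams.get_image('top')
b=cams.get_image('top');d=cv2.absdiff(a,b).max(2)[140:290,295:450];print((d>25).sum());print(env.state()['time'])
E
```

```text
time: 19.73
eef_pos: [0.6461, -0.0207, 0.0915]
tcp_rot: [-2.964, -1.04, 0.001]
ft_force: [0.1, 0.2, -0.7]
finger_gap: 0.0317
grip_force: 0.0
time: 20.73
eef_pos: [0.6497, -0.0209, 0.2505]
tcp_rot: [2.959, 1.04, 0.023]
ft_force: [0.8, 0.0, 0.7]
finger_gap: 0.0556
grip_force: 0.0
(20.7333, 'scene', 'knob', 0.82, np.float64(0.128), np.float64(309.6))
(20.7333, 'scene', 'medallion', 0.92, np.float64(0.084), np.float64(305.6))
(20.8833, 'top', 'knob', 0.8, np.float64(0.132), np.float64(313.9))
(20.8833, 'top', 'medallion', 0.98, np.float64(0.079), np.float64(313.3))
time: 21.87
eef_pos: [0.6463, 0.1206, 0.2566]
tcp_rot: [2.965, 1.037, -0.001]
ft_force: [-0.3, -0.0, -0.1]
finger_gap: 0.0557
grip_force: 0.0
(21.8667, 'scene', 'knob', 0.8, np.float64(0.129), np.float64(309.0))
(21.8667, 'scene', 'medallion', 0.84, np.float64(0.088), np.float64(312.3))
(22.0167, 'top', 'knob', 0.61, np.float64(0.128), np.float64(312.0))
(22.0167, 'top', 'medallion', 0.81, np.float64(0.086), np.float64(311.1))
(22.1667, 'scene', 'knob', 0.65, np.float64(0.131), np.float64(310.3))
(22.1667, 'scene', 'medallion', 0.89, np.float64(0.08), np.float64(310.8))
(22.3167, 'top', 'knob', 0.84, np.float64(0.126), np.float64(313.3))
(22.3167, 'top', 'medallion', 0.64, np.float64(0.094), np.float64(313.1))
0
23.3167
```

View pics/t9.png

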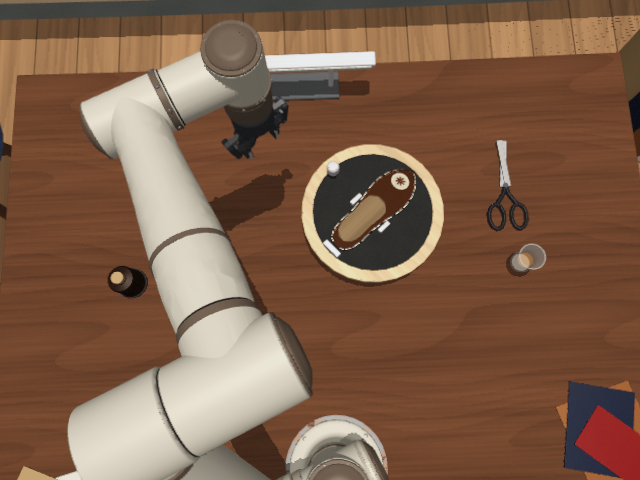

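The board is at rest: frames about 0.75 s apart show no change. The arm is clear of it, and the cone (128,282), glass (525,260) and shears (503,185) have not moved.

```bash
python3 -c "
from plant import env
print(env.hand_in())"
```

```text
the job is handed in; nothing more can be done
None
```

The job is handed in at about 23 s: the turntable was pushed to about one turn in four seconds, the medallion was followed for about 7.5 s (nearly always within 3 mm, fingertips about 36 mm above it), and the board was stopped by its knob and left still, with the shoe and the other things untouched as far as the pictures and forces show.

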